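# Fetch the red twine from the twine stand

### The job

The roast is to be tied at the chopping board with the red twine. Turn the wooden keeper bar of the twine stand crosswise so that it frees the spools, slide the spool of red twine straight up off its spindle and stand it upright on a clear spot of the chopping board, wholly on the board. Then turn the keeper bar back in line over both spindles, up to its stop, so that the natural twine is secured on its spindle again; leave the stand, the natural twine and everything else where they are.

Things in the scene. Friction and masses are not known exactly. Their poses are not given: they have to be found in the camera images.
- stand: twine stand: marble slab 104 (x) x 228 (y) x 18 mm, loose, 1.4 kg, with two upright steel spindles, 17 mm diameter, at y = +72 and -72 mm and a 12 mm mast at the centre carrying the keeper bar. Origin: centre of the underside; y along the row of spindles, z up. Spindle tips 113 mm above the origin; the spools rest on steel discs 21 mm above it
- spindle_left (a point): tip of the spindle at the stand's +y side, 113 mm above the stand's underside
- spindle_right (a point): tip of the spindle at the stand's -y side, 113 mm above the stand's underside
- keeper (a joint): angle of the keeper bar, a light wood turnbutton on the mast, 186 x 20 x 8 mm, 117 to 125 mm above the stand's underside (6 mm over the tubes). 0 rad: in line over both spindles, at its stop; grows counter-clockwise from above (its +y end goes to the stand's -x); 1.57: crosswise, spools free; stop at 1.75. Light friction (0.05 N m), stays where left; starts at 0 to 0.15
- keeper_pivot (a point): pivot of the keeper bar, at its centre, on the bar's upper face, 125 mm above the stand's underside; its y axis runs along the bar, turning with it. A small domed nut stands 8 mm above it
- keeper_right_end (a point): point on the bar's upper face 80 mm from the pivot, on the end that lies over the stand's -y spindle when the keeper is at 0; moves with the bar
- keeper_left_end (a point): point on the bar's upper face 80 mm from the pivot, on the end that lies over the stand's +y spindle when the keeper is at 0; moves with the bar
- red_twine: spool of red twine: cardboard tube, 34 mm outer diameter, 23 mm bore, 90 mm long, wound with red twine from 6 to 64 mm above its lower end, 61 mm diameter; the bare tube stands out 26 mm above the winding: grip it there. 0.08 to 0.17 kg. Starts on either spindle, 3 mm radial clearance. Origin: centre of the tube's lower end; z up along the tube
- natural_twine: the same spool with beige natural twine, on the other spindle; same size, origin and axes. Stays there
- board: wooden chopping board 210 (x) x 300 (y) x 22 mm, fixed; origin: centre of its underside on the worktop, axes along its sides
- scissors: kitchen scissors, black handles, 87 x 199 x 9 mm, long along their y (points at -y), lying on the +x half of the board; origin: centre of the underside; leave there
- garlic: garlic bulb, 48 mm wide, 50 mm tall, on the board near its -x, -y corner; origin: centre of its underside; leave there
- timer: red and white kitchen timer, 66 mm wide, 57 mm tall, on the worktop behind the stand; leave there
- salt_shaker: glass salt shaker, 44 mm wide, 90 mm tall, at the back; leave there
- pepper_mill: wooden pepper mill, 58 mm wide, 170 mm tall, at the back; leave there. It stands under the wall cabinet, whose bar handles reach out to x = 0.58 m from 0.53 m above the worktop: keep the wrist in front of them, on straight moves rather than wide arcs
- mug: green and white mug, 90 x 122 x 107 mm, at the back; leave there
Mind the look-alikes: they are no part of the job. Leave any turquoise look-alike of the stand alone.

How it is judged:
By the outcome, as a careful person would: the job done as asked, in the order asked, and still so for the second after the job is handed in, with the robot touching nothing.
It also fails if it takes over 72 s, if anything falls off the work surface, if the arm or the gripper's body presses on something with over 40 N, if the wrist force passes 120 N, or if a joint passes its speed limit or range.

### The arm

A 6-joint arm with a two-finger parallel gripper is mounted at the origin on a cart in front of the work surface, level with it; the furniture and walls round the work are solid. World frame = base frame: x ahead of the robot, y to its left, z up, the work surface at z = 0. Lengths are in mm, angles in degrees, forces in N, time in s.
With the tool pointing down it reaches from about 300 to 850 mm from the base axis. Payload 4.2 kg.
Tool frame: the origin (TCP) lies midway between the tips of the shut fingers; the grasp point (between the pads) lies 19 mm behind it; z points along the fingers, y is the line along which they close (so a half turn about z gives the same grasp; the last joint's range is limited). The gripper opens to 91 mm and grips with 3 to 60 N. Pads are 32 mm wide; open, the fingers measure 118 mm over their backs; the gripper's body (76 mm by 178 mm) begins 60 mm behind the grasp point.
Start: joints at [64.515, 18.312, 89.639, -0, 72.044, -1.146], TCP at [236.984, 523.91, 213.976] pointing down, gripper open.
Joint ranges: [-177.97, 177.97], [-48.28, 115.42], [12.27, 149.76], [-77.06, 257.06], [2.81, 150.46], [-146.56, 146.56]. Speed limits (degrees/s): [147.25, 147.25, 180, 180, 180, 180].

### API

Orientations are given as [roll, pitch, yaw] about the fixed x, y, z axes, in that order (R = Rz(yaw) Ry(pitch) Rx(roll)).
In Python, from workcell import state, grab_frame, camera_model, workorder gives the robot as it stands.
- The arm moves only by the tool carry_out, never from a script. Its argument "commands" is a list of rows, each a list of 7 numbers: the turn, a rotation vector about the tool's x, y, z in degrees, then the shift along the tool's x, y, z in mm, then the opening, from -1 (shut) to 1 (fully open). In form: [[ax, ay, az, dx, dy, dz, hand], ...]. A call has 1 to 20 rows; each row is the pose to reach, as a shift and turn from the pose commanded when the call began, along the tool's axes at that moment; what a row does not reach only later rows make up. A row lasts 1/10 s, in which the tool goes at most 50 mm and 8.59 degrees, less where a joint would pass 70% of its speed; a pose out of reach is approached as far as the arm can. A call with a gripper value outside its range is refused whole. The fingers move at their own pace and stop on an object; "force" is the grip in N (left out, the last holds). Time passes only in rows, so rows that repeat a pose let the fingers close. It gives the time, the measured TCP pose, the force, the opening and the grip force at its end, in the units of the state.
- state(): the state, without advancing time (a new reading comes with each control period).
- grab_frame(name): name is "scene" or "side" or "wrist"; returns the picture (420x560x3 uint8, red, green, blue); there is no depth.
- camera_model(name): a dict with "fx", "fy", "cx", "cy" (pixels), "origin" and "rotation" of the camera in the world; the wrist camera has in their place "mount" (4x4, takes a point from camera to tool coordinates, whose origin is the TCP and whose axes are the flange's). Camera axes: x right, y up, looking along -z (the intrinsics and any distortion apply to the point x, -y, -z); pixel columns grow to the right and rows downward; lengths in mm; the calibration is good to about 2 mm. A picture is of the moment at which its call begins: read the wrist's pose just before it. camera_model takes no time and is no camera call.
- workorder.job_done(): hands the job in; it is judged then, once.
The state is a dict: "time_s": time; "qpos": joint angles; "qvel": joint speeds; "effort": joint torques, N m; "ee_pos": TCP position; "ee_rot": TCP orientation; "force": force on the tool from outside, world axes, zero at the start; "torque": the same for the moment, N m; "gripper_width": finger opening in mm; "gripper_force": force on a finger pad.
Only numpy, scipy, OpenCV 4.12 (cv2) and the standard library are available. Lean on these libraries where they do the work, as an engineer would, in place of code of your own. Each camera call takes 0.05 s, during which the arm holds its last target. There are 200 camera calls.

## Working session

There is one attempt and no reset: what is moved stays moved. The work goes in short steps, Python scripts to look and compute and a tool call to move; the robot and the scene stay as the last step left them, time stands still between calls to the robot, and variables do not carry over. Pictures are saved under pics/ and viewed, at most 10 in all, crops included, and the job is handed in when it is done.

Besides the shell and the picture viewer there is one more tool, called after "Request:" by a JSON object that holds its "api" and its "payload", one argument or row to a line. carry_out: Moves the arm, as the interface text tells. Its arguments: {"type":"object","properties":{"commands":{"type":"array"},"force":{"type":"number"}},"required":["commands"]}

```bash
mkdir -p pics; ls; python3 - <<'E'
from workcell import state, grab_frame, camera_model
import cv2,numpy as np
s=state(); print(s)
for n in ("scene","side","wrist"):
    im=grab_frame(n); cv2.imwrite(f"pics/{n}0.png",im[:,:,::-1]); print(n,camera_model(n))
a=[cv2.imread(f"pics/{n}0.png") for n in("scene","side")]
E
```

```text
pics
{'time_s': 0.0, 'qpos': array([ 6.45142056e+01,  1.83510606e+01,  8.97069399e+01, -1.93094313e-03,
        7.20434065e+01, -1.14492427e+00]), 'qvel': array([ 0.01716684, -0.0230717 , -0.02886879, -0.00104474, -0.01836271,
        0.05598735]), 'effort': array([ 4.80299477e-04, -4.12464738e+01, -2.31971920e+01,  7.29435543e-02,
        4.55359078e-02, -1.30653571e-04]), 'ee_pos': array([236.77534174, 523.42805358, 213.12248349]), 'ee_rot': array([-1.79898577e+02, -1.90785631e-04,  1.55659727e+02]), 'force': array([-0.29594048, -0.18527631,  0.15158842]), 'torque': array([ 0.03322527, -0.00572642,  0.01951506]), 'gripper_force': 0.0, 'gripper_width': 91.12561522038388}
scene {'fx': 386.07732584734055, 'fy': 386.07732584734055, 'cx': 285.56787600314675, 'cy': 206.09539258346322, 'origin': array([ 204.61633152, -812.30386867,  916.71436588]), 'rotation': array([ 41.94743592,  -0.98547825, -22.59648247])}
side {'fx': 390.30910490638433, 'fy': 390.30910490638433, 'cx': 275.2861348954534, 'cy': 208.69302447390837, 'origin': array([ 529.25316361, -799.79327638,  813.43674599]), 'rotation': array([41.69323337, -0.27814047,  3.89509053])}
wrist {'fx': 377.4171191350752, 'fy': 377.4171191350752, 'cx': 274.4235488853821, 'cy': 201.62109601943112, 'mount': array([[ 5.23685392e-04,  9.55524495e-01,  2.94911284e-01,
         8.49274997e+01],
       [ 9.99999503e-01, -7.50426885e-04,  6.55675617e-04,
         5.08531750e-01],
       [ 8.47823469e-04,  2.94910794e-01, -9.55524413e-01,
        -1.71485560e+02],
       [ 0.00000000e+00,  0.00000000e+00,  0.00000000e+00,
         1.00000000e+00]])}
```

View pics/scene0.png

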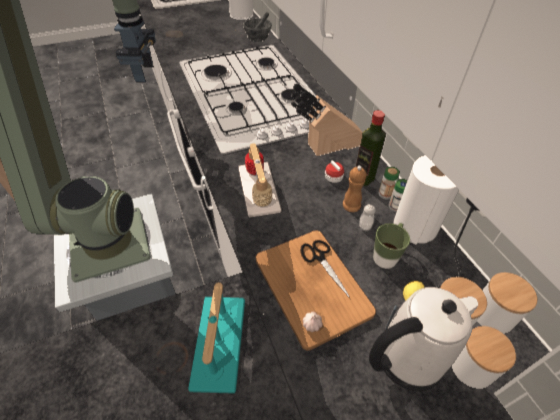

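View pics/side0.png

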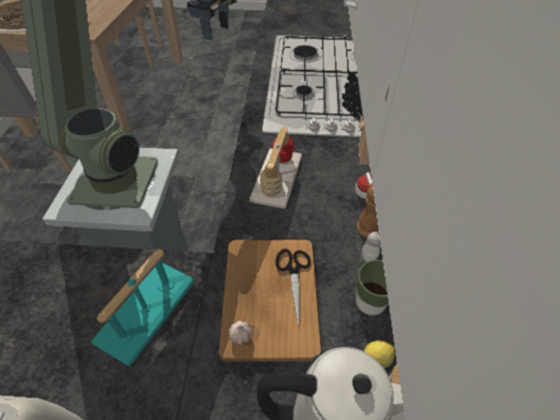

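The scene shows two stands: the marble one with red and natural spools (scene px 260,185; side 277,180) and an empty turquoise look-alike (scene 218,345). The marble one, carrying the red twine, fits the description. The red spool is at the far (+y) end. The board is at scene (315,288), with the scissors at (325,265) and the garlic at (313,322). I'll confirm in an enlarged crop.

```bash
cat > h.py <<'E'
import numpy as np, cv2
from scipy.spatial.transform import Rotation as R
from workcell import state, grab_frame, camera_model
def cam(n,s=None):
    m=camera_model(n); 
    if n!="wrist": return m,np.array(m["origin"]),R.from_euler("xyz",m["rotation"],degrees=True).as_matrix()
    T=m["mount"]; r=R.from_euler("xyz",s["ee_rot"],degrees=True).as_matrix()
    return m,s["ee_pos"]+r@T[:3,3],r@T[:3,:3]
def ray(n,uv,s=None):
    m,o,r=cam(n,s); d=r@np.array([(uv[0]-m["cx"])/m["fx"],-(uv[1]-m["cy"])/m["fy"],-1]); return o,d/np.linalg.norm(d)
def plane(n,uv,z,s=None):
    o,d=ray(n,uv,s); return o+d*(z-o[2])/d[2]
def tri(rs):
    A=sum(np.eye(3)-np.outer(d,d) for o,d in rs); b=sum((np.eye(3)-np.outer(d,d))@o for o,d in rs)
    p=np.linalg.solve(A,b); return p,[np.linalg.norm(np.cross(p-o,d)) for o,d in rs]
def proj(n,p,s=None):
    m,o,r=cam(n,s); q=r.T@(np.array(p)-o); return m["cx"]-m["fx"]*q[0]/q[2], m["cy"]+m["fy"]*q[1]/q[2]
E
python3 - <<'E'
import cv2,numpy as np
from h import *
a=cv2.imread("pics/scene0.png")[135:225,225:295]; b=cv2.imread("pics/side0.png")[120:210,240:310]
f=lambda x:cv2.resize(x,None,fx=5.6,fy=5.6,interpolation=cv2.INTER_CUBIC)
cv2.imwrite("pics/crop.png",np.hstack([f(a),f(b)]))
for n,c in (("scene",[(257,261),(318,233),(373,310),(306,343)]),("side",[(230,241),(313,240),(320,357),(221,355)])):
    for p in c: print(n,plane(n,p,22).round())
print(plane("scene",(260,185),18),plane("side",(277,180),18))
E
```

```text
scene [ 376. -235.   22.]
scene [ 576. -209.   22.]
scene [ 597. -482.   22.]
scene [ 405. -496.   22.]
side [ 378. -214.   22.]
side [ 588. -195.   22.]
side [ 603. -492.   22.]
side [ 402. -502.   22.]
[487.01650831  44.73235788  18.        ] [482.34322803  19.7086473   18.        ]
```

View pics/crop.png

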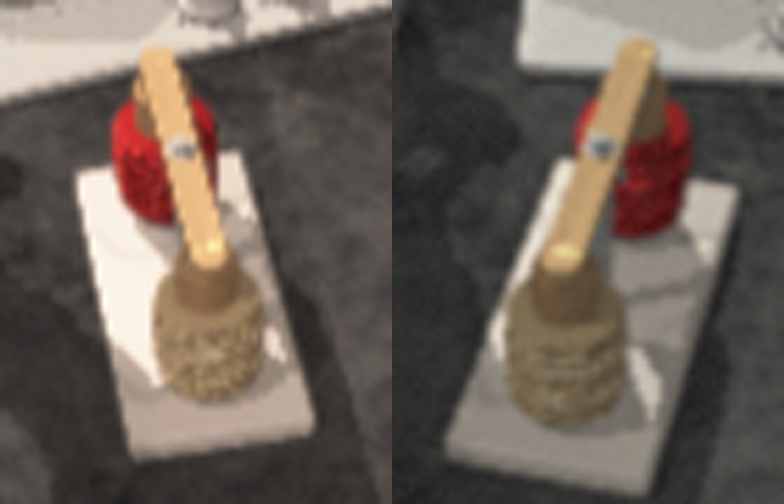

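```bash
python3 - <<'E'
from h import *
A=lambda u,v:(225+u/5.6,135+v/5.6); B=lambda u,v:(240+(u-392)/5.6,120+v/5.6)
for k,a,b in (("nut",(183,148),(600,148)),("near",(210,266),(560,268)),("far",(155,48),(642,40)),("cornNL",(130,446),(447,450)),("cornNR",(313,420),(655,478))):
    p,e=tri([ray("scene",A(*a)),ray("side",B(*b))]); print(k,p.round(1),np.round(e,1))
for k,a in (("NL",(134,447)),("NR",(313,418)),("FR",(240,152)),("FL",(77,172))): print("scene",k,plane("scene",A(*a),18).round(1))
for k,b in (("NL",(447,448)),("NR",(655,478)),("FR",(738,185)),("FL",(562,158))): print("side",k,plane("side",B(*b),18).round(1))
for c in (((257,261),(230,241)),((373,310),(320,357-6))): print(tri([ray("scene",c[0]),ray("side",c[1])]))
E
```

```text
nut [480.7  37.8 128.3] [0.1 0.1]
near [466.7 -41.5 118.1] [1.6 1.6]
far [496.4 129.  125.4] [0.6 0.6]
cornNL [411.  -56.9   9.2] [1.3 1.3]
cornNR [515.5 -67.2   3. ] [2.1 2.1]
scene NL [411.3 -64.1  18. ]
scene NR [510.1 -80.7  18. ]
scene FR [551.1 140.4  18. ]
scene FL [451.3 159.9  18. ]
side NL [412.1 -65.4  18. ]
side NR [516.2 -78.   18. ]
side FR [551.8 146.   18. ]
side FL [452.  162.1  18. ]
(array([ 378.3302849 , -226.74807861,   25.54297592]), [np.float64(8.687494061641388), np.float64(8.687494061641331)])
(array([ 604.44437946, -474.98811519,    6.7103469 ]), [np.float64(1.545405828454306), np.float64(1.5454058284543077)])
```

The crop shows the light-wood bar in line on the marble stand. The nut is at scene (258,161) and side (277,146). Red is on the far (+y) spindle, natural on the near one. Heights fit (nut 128, bar about 120), giving a stand centre near (481,38) and yaw about -10°. Next I'll move above it and look with the wrist camera.

```bash
cat >> h.py <<'E'
def go(x,y,z,yaw):
    s=state(); r=R.from_euler("xyz",s["ee_rot"],degrees=True); t=R.from_euler("xyz",[180,0,yaw],degrees=True)
    print("from",s["time_s"],s["ee_pos"].round(1),s["ee_rot"].round(1),"row",(r.inv()*t).as_rotvec(degrees=True).round(2),(r.inv().apply(np.array([x,y,z])-s["ee_pos"])).round(1))
E
python3 -c "
from h import *
go(481,10,300,80)"
```

```text
from 0.15 [236.8 523.6 213.3] [-179.9   -0.   155.7] row [-7.000e-02  5.000e-02  7.566e+01] [-434.1 -367.4  -86.2]
```

Request:
{"api": "carry_out", "payload": {
  "commands": [
    [0,0,0,0,0,-60,0],
    [0,0,75.6,-434,-367,-86,0],
    [0,0,75.6,-434,-367,-86,0],
    [0,0,75.6,-434,-367,-86,0],
    [0,0,75.6,-434,-367,-86,0],
    [0,0,75.6,-434,-367,-86,0],
    [0,0,75.6,-434,-367,-86,0],
    [0,0,75.6,-434,-367,-86,0],
    [0,0,75.6,-434,-367,-86,0],
    [0,0,75.6,-434,-367,-86,0],
    [0,0,75.6,-434,-367,-86,0],
    [0,0,75.6,-434,-367,-86,0],
    [0,0,75.6,-434,-367,-86,0],
    [0,0,75.6,-434,-367,-86,0],
    [0,0,75.6,-434,-367,-86,0],
    [0,0,75.6,-434,-367,-86,0],
    [0,0,75.6,-434,-367,-86,0],
    [0,0,75.6,-434,-367,-86,0]
  ]
}}

```text
time_s: 1.95
ee_pos: [480.8, 11.6, 300.0]
ee_rot: [180.0, -0.0, 80.2]
force: [0.4, -0.8, 0.6]
gripper_width: 45.8
gripper_force: 0.0
```

```bash
python3 -c "
from h import *
import pickle
s=state(); im=grab_frame('wrist'); cv2.imwrite('pics/w1.png',im[:,:,::-1]); pickle.dump(s,open('pics/w1.pkl','wb'))
print(s['ee_pos'],s['ee_rot'],s['time_s'],s['gripper_width'])"
```

```text
[480.8073207   11.61131324 300.04113663] [ 1.79992947e+02 -1.39684695e-02  8.01590101e+01] 1.95 45.816398811005804
```

View pics/w1.png

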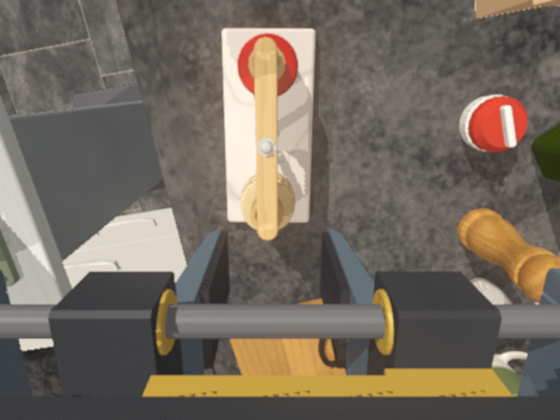

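The wrist view shows the marble slab with corners (222,28) to (310,221), nut at (266,147), bar from (265,38) to (267,239), red spool at (267,65) and natural at (267,203).

```bash
python3 - <<'E'
from h import *
import pickle
s=pickle.load(open('pics/w1.pkl','rb')); im=cv2.imread('pics/w1.png'); h=cv2.cvtColor(im,cv2.COLOR_BGR2HSV)
m=((h[...,1]<60)&(h[...,2]>130)).astype(np.uint8); m[:, :200]=0; m[:,330:]=0; m[235:]=0
m=cv2.morphologyEx(m,cv2.MORPH_OPEN,np.ones((3,3)))
c=np.vstack([k for k in cv2.findContours(m,0,1)[0] if cv2.contourArea(k)>50])[:,0]
P=np.array([plane("wrist",p,18,s)[:2] for p in c],np.float32); print("slab",cv2.minAreaRect(P))
L=[]
for v in list(range(95,138,4))+list(range(160,172,4)):
    u=np.where((h[v,245:290,1]>70))[0]+245
    a,b=plane("wrist",(u.min()-.5,v),125,s),plane("wrist",(u.max()+.5,v),125,s); L.append(np.r_[(a+b)[:2]/2,b[0]-a[0]])
L=np.array(L); print(L.round(1)); print("bar yaw",np.degrees(np.arctan(np.polyfit(L[:,1],L[:,0],1)[0])))
n=(266,147); print("nut@133",plane("wrist",n,133,s)); print(tri([ray("wrist",n,s),ray("scene",(257.7,161.4)),ray("side",(277.1,146.4))]))
for n,v in (("far",(265,38)),("near",(267,239))): print(n,plane("wrist",v,121,s))
for n,hh,z in (("red",(0,8),85),):
    k=(((h[...,0]<8)|(h[...,0]>172))&(h[...,1]>150)&(h[...,2]>60)); k[:,320:]=0; k[120:]=0
    vv,uu=np.where(k); (x,y),r=cv2.minEnclosingCircle(np.c_[uu,vv].astype(np.float32)); print(n,x,y,r,plane("wrist",(x,y),z,s))
E
```

```text
slab ((475.47552490234375, 44.193153381347656), (228.66677856445312, 108.9832763671875), 79.7570571899414)
[[486.5  87.9  23.5]
 [484.6  84.8  19.2]
 [484.   81.4  19.3]
 [483.8  77.9  18.5]
 [483.2  74.5  18.5]
 [482.6  71.   18.6]
 [482.   67.6  18.6]
 [481.8  64.   19.6]
 [481.2  60.5  19.6]
 [480.5  57.   19.7]
 [479.9  53.4  19.8]
 [476.3  30.6  19.2]
 [475.6  26.9  19.3]
 [474.5  23.3  18.4]]
bar yaw 9.425523737907127
nut@133 [477.88979641  43.92392598 133.        ]
(array([479.92599156,  42.06839151, 124.98275201]), [np.float64(2.5071956406287037), np.float64(2.1297435523934394), np.float64(0.40214729392642634)])
far [493.02540447 134.39965458 121.        ]
near [461.95225088 -49.01894578 121.        ]
red 267.5296936035156 64.6980209350586 30.92760467529297 [491.08583917 114.6503648   85.        ]
```

```bash
python3 -c "
from h import *
go(477.5,43.7,111,80)"
```

```text
from 2.0 [480.9  11.5 300. ] [180.   -0.   80.2] row [ 0.01 -0.01  0.15] [ 31.1  -8.9 189. ]
```

Request:
{"api": "carry_out", "payload": {
  "commands": [
    [0,0,0.1,31,-9,0,-0.2],
    [0,0,0.1,31,-9,30,-0.2],
    [0,0,0.1,31,-9,70,-0.2],
    [0,0,0.1,31,-9,110,-0.2],
    [0,0,0.1,31,-9,135,-0.2],
    [0,0,0.1,31,-9,155,-0.2],
    [0,0,0.1,31,-9,170,-0.2],
    [0,0,0.1,31,-9,180,-0.3],
    [0,0,0.1,31,-9,189,-0.35],
    [0,0,0.1,31,-9,189,-0.43],
    [0,0,0.1,31,-9,189,-0.43],
    [0,0,0.1,31,-9,189,-0.43]
  ],
  "force": 5
}}

```text
time_s: 3.2
ee_pos: [478.2, 42.8, 111.7]
ee_rot: [179.9, -0.0, 80.0]
force: [-0.6, 0.8, -1.1]
gripper_width: 25.9
gripper_force: 0.0
```

```bash
python3 -c "
from h import *
s=state(); im=grab_frame('wrist'); cv2.imwrite('pics/w2.png',im[:,:,::-1])
print(s['ee_pos'],s['ee_rot'],s['time_s'],s['gripper_width'],s['force'],s['torque'])"
```

```text
[478.23605818  42.83287372 111.67905988] [ 1.79907719e+02 -2.80224679e-02  7.99619259e+01] 3.2 25.92696024856662 [-0.57458817  0.77874103 -1.11281128] [-0.16045858  0.12523256  0.00252322]
```

View pics/w2.png

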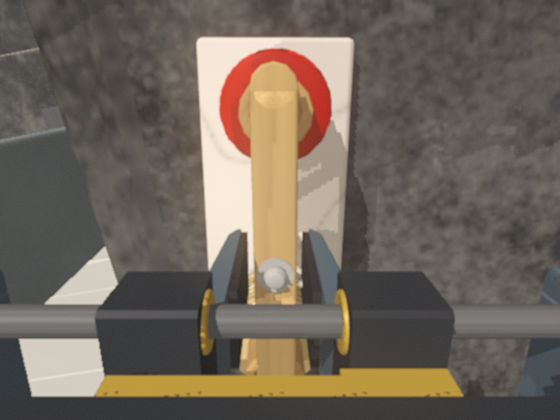

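The fingers straddle the bar, with the nut centred between them at (275,277) and nothing touching. Next I'll turn the bar counter-clockwise.

Request:
{"api": "carry_out", "payload": {
  "commands": [
    [0,0,-6,0,0,0,-0.47],
    [0,0,-12,0,0,0,-0.47],
    [0,0,-18,0,0,0,-0.47],
    [0,0,-25,0,0,0,-0.47],
    [0,0,-32,0,0,0,-0.47],
    [0,0,-39,0,0,0,-0.47],
    [0,0,-46,0,0,0,-0.47],
    [0,0,-53,0,0,0,-0.47],
    [0,0,-60,0,0,0,-0.47],
    [0,0,-67,0,0,0,-0.47],
    [0,0,-74,0,0,0,-0.47],
    [0,0,-80,0,0,0,-0.47],
    [0,0,-85,0,0,0,-0.47],
    [0,0,-90,0,0,0,-0.47],
    [0,0,-94,0,0,0,-0.47],
    [0,0,-97,0,0,0,-0.47],
    [0,0,-97,0,0,0,-0.47],
    [0,0,-97,0,0,0,-0.47]
  ]
}}

```text
time_s: 5.05
ee_pos: [478.0, 42.9, 111.4]
ee_rot: [180.0, 0.1, 176.9]
force: [0.4, -0.2, 1.4]
gripper_width: 24.2
gripper_force: 0.3
```

```bash
python3 -c "
from h import *
s=state(); im=grab_frame('scene')[135:225,225:295]; im2=grab_frame('side')[120:210,240:310]; cv2.imwrite('pics/c3.png',cv2.resize(np.hstack([im,im2])[:,:,::-1],None,fx=5,fy=5,interpolation=2))
print(s['ee_pos'],s['ee_rot'],s['time_s'],s['gripper_width'],s['force'],s['torque'])"
```

```text
[477.99606362  42.85506296 111.37681639] [1.79974881e+02 5.98297588e-02 1.76888599e+02] 5.05 24.167009040320952 [ 0.43548062 -0.21528035  1.362494  ] [ 0.12243113 -0.08092647 -0.03211947]
```

View pics/c3.png

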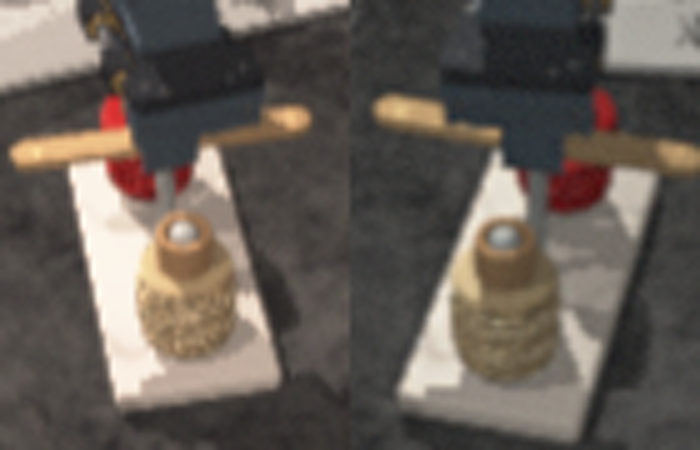

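The bar now lies crosswise (scene crop (15,155) to (305,118)) and both spools are free. Next I'll lift off, turn back and view the red tube's top.

```bash
python3 -c "
from h import *
go(482,65,230,80)"
```

```text
from 5.15 [477.8  42.9 111.2] [180.    0.  176.9] row [5.000e-02 1.000e-02 9.691e+01] [  -3.    22.4 -118.8]
```

Request:
{"api": "carry_out", "payload": {
  "commands": [
    [0,0,-3,0,0,0,-0.2],
    [0,0,0,0,0,0,-0.2],
    [0,0,0,0,0,-20,-0.2],
    [0,0,0,0,0,-50,0.3],
    [0,0,97,-3,22,-119,0.3],
    [0,0,97,-3,22,-119,0.3],
    [0,0,97,-3,22,-119,0.3],
    [0,0,97,-3,22,-119,0.3],
    [0,0,97,-3,22,-119,0.3],
    [0,0,97,-3,22,-119,0.3],
    [0,0,97,-3,22,-119,0.3],
    [0,0,97,-3,22,-119,0.3],
    [0,0,97,-3,22,-119,0.3],
    [0,0,97,-3,22,-119,0.3],
    [0,0,97,-3,22,-119,0.3],
    [0,0,97,-3,22,-119,0.3],
    [0,0,97,-3,22,-119,0.3],
    [0,0,97,-3,22,-119,0.3],
    [0,0,97,-3,22,-119,0.3]
  ]
}}

```text
time_s: 7.05
ee_pos: [481.7, 64.5, 229.9]
ee_rot: [-180.0, 0.0, 80.0]
force: [0.4, -0.2, -0.2]
gripper_width: 59.3
gripper_force: 0.0
```

```bash
python3 -c "
from h import *
import pickle
s=state(); im=grab_frame('wrist'); cv2.imwrite('pics/w4.png',im[:,:,::-1]); pickle.dump(s,open('pics/w4.pkl','wb'))
print(s['ee_pos'],s['ee_rot'],s['time_s'],s['gripper_width'])"
```

```text
[481.66605207  64.49492188 229.91645695] [-1.79988071e+02  4.36727927e-03  7.99913123e+01] 7.05 59.29897598872479
```

View pics/w4.png

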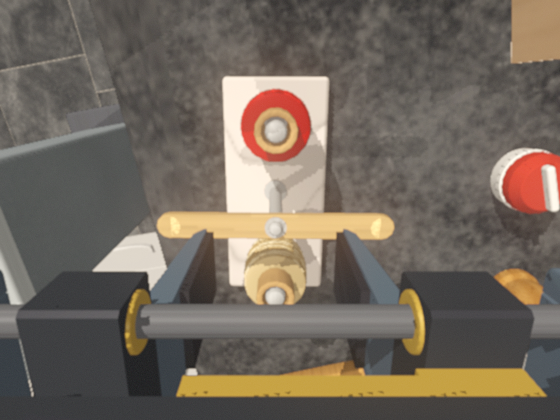

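The wrist view shows the red spool's bare tube ring at (275,131) around its spindle, clear of the crosswise bar (row 226).

```bash
python3 - <<'E'
from h import *
import pickle
s=pickle.load(open('pics/w4.pkl','rb')); h=cv2.cvtColor(cv2.imread('pics/w4.png'),cv2.COLOR_BGR2HSV)
k=(h[...,0]>11)&(h[...,0]<28)&(h[...,1]>80); k[:85]=0;k[170:]=0;k[:,:235]=0;k[:,320:]=0
k=cv2.morphologyEx(k.astype(np.uint8),cv2.MORPH_OPEN,np.ones((3,3)))
vv,uu=np.where(k); (x,y),r=cv2.minEnclosingCircle(np.c_[uu,vv].astype(np.float32))
p=plane("wrist",(x,y),111,s); q=plane("wrist",(x+r,y),111,s); print(x,y,r,p,"radius mm",np.linalg.norm(q-p))
k=((h[...,0]<8)|(h[...,0]>172))&(h[...,1]>150); k[:,320:]=0;k[:,:235]=0;k[200:]=0
vv,uu=np.where(k); (x,y),r=cv2.minEnclosingCircle(np.c_[uu,vv].astype(np.float32))
s1=pickle.load(open('pics/w1.pkl','rb'))
p2=plane("wrist",(x,y),85,s); q=plane("wrist",(x+r,y),85,s); print(x,y,r,p2,np.linalg.norm(q-p2)); print("winding tri",tri([ray("wrist",(x,y),s),ray("wrist",(267.53,64.7),s1)]))
print("nut",plane("wrist",(275,227),133,s))
go(p[0],p[1],90,80)
E
```

```text
275.452392578125 130.3095245361328 22.966230392456055 [490.50903286 115.31278535 111.        ] radius mm 17.475349704047574
275.54779052734375 125.12116241455078 35.68626403808594 [490.88109793 116.55294318  85.        ] 29.467359362142233
winding tri (array([490.84145328, 115.29370303,  72.35424588]), [np.float64(0.14034921129994926), np.float64(0.14034921129991043)])
nut [478.00268321  46.24944091 133.        ]
from 7.1 [481.7  64.5 229.9] [-180.   -0.   80.] row [-0.01 -0.   -0.01] [ 5.150e+01 -1.000e-01  1.399e+02]
```

Request:
{"api": "carry_out", "payload": {
  "commands": [
    [0,0,0,30,0,0,0.3],
    [0,0,0,51,0,20,0.3],
    [0,0,0,51,0,60,0.3],
    [0,0,0,51,0,95,0.3],
    [0,0,0,51,0,115,0.3],
    [0,0,0,51,0,130,0.3],
    [0,0,0,51,0,140,0.3],
    [0,0,0,51,0,140,0.3],
    [0,0,0,51,0,140,-1],
    [0,0,0,51,0,140,-1],
    [0,0,0,51,0,140,-1],
    [0,0,0,51,0,140,-1],
    [0,0,0,51,0,140,-1],
    [0,0,0,51,0,140,-1],
    [0,0,0,51,0,140,-1]
  ],
  "force": 18
}}

```text
time_s: 8.6
ee_pos: [491.3, 114.9, 90.6]
ee_rot: [179.9, -0.0, 80.0]
force: [0.1, 0.2, 5.3]
gripper_width: 33.8
gripper_force: 18.0
```

Request:
{"api": "carry_out", "payload": {
  "commands": [
    [0,0,0,0,0,-3,-1],
    [0,0,0,0,0,-10,-1],
    [0,0,0,0,0,-22,-1],
    [0,0,0,0,0,-37,-1],
    [0,0,0,0,0,-55,-1],
    [0,0,0,0,0,-75,-1],
    [0,0,0,0,0,-95,-1],
    [0,0,0,0,0,-115,-1],
    [0,0,0,0,0,-135,-1],
    [0,0,0,0,0,-150,-1],
    [0,0,0,0,0,-150,-1],
    [0,0,0,0,0,-150,-1]
  ]
}}

```text
time_s: 9.8
ee_pos: [490.4, 114.7, 240.0]
ee_rot: [180.0, -0.0, 80.0]
force: [-0.3, -0.0, -0.8]
gripper_width: 34.0
gripper_force: 18.0
```

```bash
python3 - <<'E'
from h import *
s=state(); print(s['force'],s['gripper_width'],s['ee_pos'],s['time_s'])
a=grab_frame('scene'); b=grab_frame('side')
cv2.imwrite('pics/b5.png',np.hstack([cv2.resize(a[80:360,160:400],None,fx=1.65,fy=1.65),cv2.resize(b[80:360,160:400],None,fx=1.65,fy=1.65)])[:,:,::-1])
# board mask, excluding rest: wood colour at z=22
for n,im,box in(("scene",a,(225,350,250,380)),("side",b,(235,360,215,325))):
    h=cv2.cvtColor(im,cv2.COLOR_RGB2HSV); k=((h[...,0]>8)&(h[...,0]<22)&(h[...,1]>100)&(h[...,2]>110)).astype(np.uint8)
    z=np.zeros_like(k); z[box[0]:box[1],box[2]:box[3]]=1; k=cv2.morphologyEx(k*z,cv2.MORPH_OPEN,np.ones((3,3)))
    c=max(cv2.findContours(k,0,1)[0],key=cv2.contourArea)[:,0]
    P=np.array([plane(n,p,22)[:2] for p in c],np.float32); r=cv2.minAreaRect(P); print(n,r,cv2.boxPoints(r).round())
E
```

```text
[-0.30984616 -0.01697794 -0.83449697] 34.0162914290888 [490.41869971 114.72745864 240.01291349] 9.8
scene ((488.792724609375, -352.833984375), (211.92478942871094, 304.3505859375), 4.473630905151367) [[ 371. -209.]
 [ 395. -513.]
 [ 606. -496.]
 [ 583. -193.]]
side ((489.983154296875, -351.9239501953125), (208.66998291015625, 298.90008544921875), 4.273518085479736) [[ 375. -211.]
 [ 397. -509.]
 [ 605. -493.]
 [ 583. -195.]]
```

View pics/b5.png

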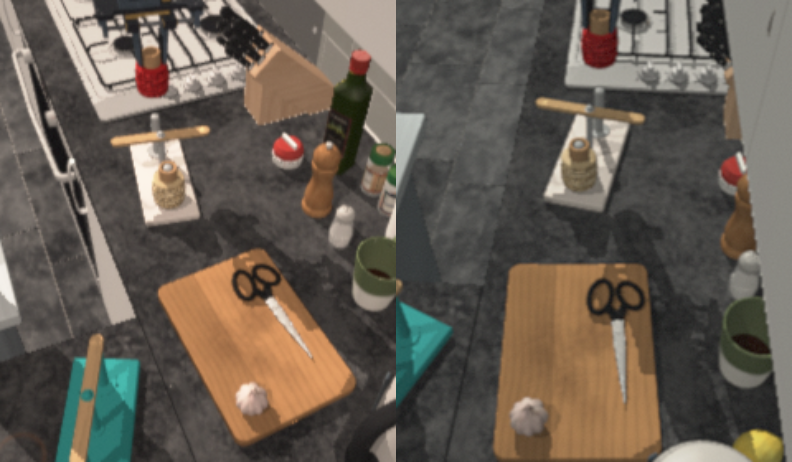

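The red spool hangs free and upright, and the stand has not moved. The board is at (489.5,-352.5) with yaw +4.3° and measures 209x299, which agrees with the text. The scissors are on the +x half and the garlic is in the -x,-y corner. The clear spot is board-local (-52,+60), about (433,-297).

```bash
python3 -c "
from h import *
go(433,-297,240,80);go(433,-297,93,80)"
```

```text
from 9.9 [490.  114.6 239.1] [-179.9    0.    80. ] row [-0.11  0.04 -0.04] [-415.3   15.6   -0.7]
from 9.9 [490.  114.6 239.1] [-179.9    0.    80. ] row [-0.11  0.04 -0.04] [-415.2   15.9  146.3]
```

Request:
{"api": "carry_out", "payload": {
  "commands": [
    [0,0,0,-10,0.4,0,-1],
    [0,0,0,-30,1,0,-1],
    [0,0,0,-60,2,0,-1],
    [0,0,0,-95,4,0,-1],
    [0,0,0,-132,5,0,-1],
    [0,0,0,-170,6.5,0,-1],
    [0,0,0,-208,8,0,-1],
    [0,0,0,-246,9,0,-1],
    [0,0,0,-284,10.5,0,-1],
    [0,0,0,-320,12,0,-1],
    [0,0,0,-352,13,0,-1],
    [0,0,0,-380,14,0,-1],
    [0,0,0,-400,15,0,-1],
    [0,0,0,-411,15.5,0,-1],
    [0,0,0,-415,15.6,0,-1],
    [0,0,0,-415,15.6,10,-1],
    [0,0,0,-415,15.6,30,-1],
    [0,0,0,-415,15.6,60,-1],
    [0,0,0,-415,15.6,80,-1],
    [0,0,0,-415,15.6,80,-1]
  ]
}}

```text
time_s: 11.9
ee_pos: [431.8, -294.0, 156.6]
ee_rot: [-179.6, -0.2, 80.0]
force: [-0.7, 0.8, -1.0]
gripper_width: 33.9
gripper_force: 18.0
```

Request:
{"api": "carry_out", "payload": {
  "commands": [
    [0,0,0,0,0,20,-1],
    [0,0,0,0,0,40,-1],
    [0,0,0,0,0,54,-1],
    [0,0,0,0,0,60,-1],
    [0,0,0,0,0,63,-1],
    [0,0,0,0,0,65,-1],
    [0,0,0,0,0,65,-1]
  ]
}}

```text
time_s: 12.6
ee_pos: [434.1, -296.7, 95.5]
ee_rot: [179.9, 0.0, 80.0]
force: [-0.5, -1.0, -0.3]
gripper_width: 34.4
gripper_force: 18.0
```

Request:
{"api": "carry_out", "payload": {
  "commands": [
    [0,0,0,0,0,0.7,-1],
    [0,0,0,0,0,1.4,-1],
    [0,0,0,0,0,2,-1],
    [0,0,0,0,0,2,-1],
    [0,0,0,0,0,2,-1]
  ]
}}

```text
time_s: 13.1
ee_pos: [433.7, -296.6, 92.9]
ee_rot: [180.0, -0.0, 80.0]
force: [0.8, -0.0, -0.8]
gripper_width: 34.0
gripper_force: 18.0
```

Request:
{"api": "carry_out", "payload": {
  "commands": [
    [0,0,0,0,0,0.5,-1],
    [0,0,0,0,0,1,-1],
    [0,0,0,0,0,1,-1],
    [0,0,0,0,0,1,-1]
  ]
}}

```text
time_s: 13.5
ee_pos: [433.7, -296.6, 91.9]
ee_rot: [-180.0, -0.0, 80.0]
force: [0.6, -0.2, -1.4]
gripper_width: 33.7
gripper_force: 18.0
```

Request:
{"api": "carry_out", "payload": {
  "commands": [
    [0,0,0,0,0,0.5,-1],
    [0,0,0,0,0,1,-1],
    [0,0,0,0,0,1,-1],
    [0,0,0,0,0,1,-1]
  ]
}}

```text
time_s: 13.9
ee_pos: [433.8, -296.7, 91.8]
ee_rot: [180.0, 0.0, 80.0]
force: [-1.5, 0.7, 5.3]
gripper_width: 33.9
gripper_force: 18.0
```

Contact at 5 N. Next I'll release and rise.

Request:
{"api": "carry_out", "payload": {
  "commands": [
    [0,0,0,0,0,0,-0.2],
    [0,0,0,0,0,0,-0.1],
    [0,0,0,0,0,0,0.1],
    [0,0,0,0,0,0,0.2],
    [0,0,0,0,0,0,0.3],
    [0,0,0,0,0,0,0.3],
    [0,0,0,0,0,-5,0.3],
    [0,0,0,0,0,-20,0.3],
    [0,0,0,0,0,-50,0.3],
    [0,0,0,0,0,-90,0.3],
    [0,0,0,0,0,-125,0.3],
    [0,0,0,0,0,-140,0.3],
    [0,0,0,0,0,-140,0.3]
  ]
}}

```text
time_s: 15.2
ee_pos: [434.9, -297.4, 233.9]
ee_rot: [179.7, 0.2, 80.0]
force: [0.4, -0.0, 0.6]
gripper_width: 59.3
gripper_force: 0.0
```

```bash
python3 - <<'E'
from h import *
s=state(); print(s['force'],s['ee_pos'],s['time_s'])
a=grab_frame('scene'); b=grab_frame('side')
cv2.imwrite('pics/b6.png',np.hstack([cv2.resize(a[80:360,160:400],None,fx=1.65,fy=1.65),cv2.resize(b[80:360,160:400],None,fx=1.65,fy=1.65)])[:,:,::-1])
go(482,22,240,173)
E
```

```text
[ 0.35132661 -0.0331401   0.62226308] [ 434.91046931 -297.4456713   233.93189122] 15.2
from 15.3 [ 433.4 -296.3  230.5] [-180.   -0.   80.] row [-1.000e-02 -4.000e-02 -9.304e+01] [321.9  -7.6  -9.4]
```

View pics/b6.png

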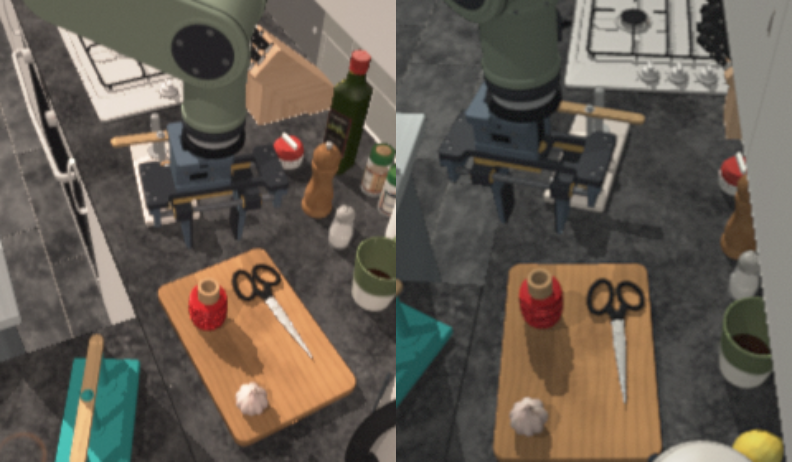

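The red spool stands upright on the board at its -x,+y side (scene crop (208,305), side (541,300)), clear of scissors and garlic. Next I'll go back to the bar.

Request:
{"api": "carry_out", "payload": {
  "commands": [
    [0,0,0,20,0,-20,0],
    [0,0,0,60,-1,-50,0],
    [0,0,0,100,-2,-60,0],
    [0,0,0,145,-3,-60,0],
    [0,0,0,190,-4,-60,0],
    [0,0,0,235,-5,-60,0],
    [0,0,0,270,-6,-60,0],
    [0,0,0,295,-7,-60,0],
    [0,0,0,308,-7,-60,0],
    [0,0,0,308,-7,-60,0],
    [0,0,0,308,-7,-60,0],
    [0,0,0,308,-7,-60,0]
  ]
}}

```text
time_s: 16.5
ee_pos: [480.3, 6.8, 290.6]
ee_rot: [-180.0, 0.0, 79.9]
force: [-0.3, 0.4, 0.5]
gripper_width: 45.5
gripper_force: 0.0
```

```bash
cat > bar.py <<'E'
from h import *
import sys
s=state(); im=grab_frame('wrist'); cv2.imwrite(sys.argv[1],im[:,:,::-1]); h=cv2.cvtColor(im,cv2.COLOR_RGB2HSV)
m=((h[...,1]<60)&(h[...,2]>130)).astype(np.uint8); m[:, :200]=0; m[:,340:]=0; m[240:]=0
m=cv2.morphologyEx(m,cv2.MORPH_OPEN,np.ones((3,3)))
c=np.vstack([k for k in cv2.findContours(m,0,1)[0] if cv2.contourArea(k)>50])[:,0]
print("slab",cv2.minAreaRect(np.array([plane("wrist",p,18,s)[:2] for p in c],np.float32)))
k=((h[...,0]>11)&(h[...,0]<28)&(h[...,1]>80)).astype(np.uint8); k[270:]=0;k[:,:120]=0;k[:,400:]=0
c=max(cv2.findContours(k,0,1)[0],key=cv2.contourArea)[:,0]
print("bar(+natural)",cv2.minAreaRect(np.array([plane("wrist",p,121,s)[:2] for p in c],np.float32)),c.min(0),c.max(0))
print(s['ee_pos'],s['ee_rot'],s['time_s'])
E
python3 bar.py pics/w7.png; python3 -c "
from h import *
h=cv2.cvtColor(cv2.imread('pics/w7.png'),cv2.COLOR_BGR2HSV)
s=state();L=[]
for u in list(range(185,235,5))+list(range(300,355,5)):
    v=np.where((h[100:260,u,1]>80)&(h[100:260,u,0]>11)&(h[100:260,u,0]<28))[0]+100
    if len(v)>5: L.append(plane('wrist',(u,np.median(v)),121,s)[:2])
L=np.array(L);print(L.round(1)[::4],np.degrees(np.arctan(np.polyfit(L[:,0],L[:,1],1)[0])))"
```

```text
slab ((477.3426818847656, 43.748435974121094), (228.3477020263672, 105.53997802734375), 79.7750244140625)
bar(+natural) ((477.6501159667969, 42.97455596923828), (23.404888153076172, 188.64373779296875), 79.91144561767578) [161 129] [370 155]
[480.33588854   6.7522619  290.62810547] [-1.79966709e+02  3.43396375e-02  7.98805273e+01] 16.5
[[406.5  56.7]
 [424.1  53.1]
 [441.9  50. ]
 [517.3  36.1]
 [535.1  32.9]
 [552.8  29.7]] -10.475855323392476
```

View pics/w7.png

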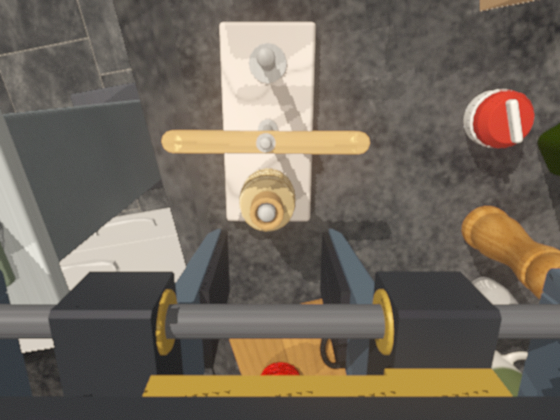

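The wrist view shows the bar crosswise from (161,142) to (370,142), the nut at (265,142), the red spindle empty and natural in place. The slab is unmoved at (477,44).

```bash
python3 -c "
from h import *
go(477.8,43.2,111.5,170)"
```

```text
from 16.55 [480.4   6.8 290.8] [-180.     0.    79.9] row [-3.000e-02  0.000e+00 -9.014e+01] [ 35.5  -8.9 179.3]
```

Request:
{"api": "carry_out", "payload": {
  "commands": [
    [0,0,-90,35.5,-9,60,-0.2],
    [0,0,-90,35.5,-9,60,-0.2],
    [0,0,-90,35.5,-9,60,-0.2],
    [0,0,-90,35.5,-9,60,-0.2],
    [0,0,-90,35.5,-9,60,-0.2],
    [0,0,-90,35.5,-9,60,-0.2],
    [0,0,-90,35.5,-9,60,-0.2],
    [0,0,-90,35.5,-9,60,-0.2],
    [0,0,-90,35.5,-9,60,-0.2],
    [0,0,-90,35.5,-9,60,-0.2],
    [0,0,-90,35.5,-9,60,-0.2],
    [0,0,-90,35.5,-9,60,-0.2],
    [0,0,-90,35.5,-9,60,-0.2],
    [0,0,-90,35.5,-9,90,-0.2],
    [0,0,-90,35.5,-9,125,-0.2],
    [0,0,-90,35.5,-9,150,-0.2],
    [0,0,-90,35.5,-9,168,-0.2],
    [0,0,-90,35.5,-9,179,-0.3],
    [0,0,-90,35.5,-9,179,-0.43],
    [0,0,-90,35.5,-9,179,-0.43]
  ],
  "force": 5
}}

```text
time_s: 18.55
ee_pos: [478.5, 44.4, 112.6]
ee_rot: [180.0, 0.1, 169.9]
force: [-0.2, -1.0, 0.2]
gripper_width: 26.1
gripper_force: 0.0
```

```bash
python3 -c "
from h import *
s=state(); print(s['ee_pos'],s['ee_rot'],s['gripper_width'],s['force'],s['torque'])"
```

```text
[478.45878986  44.37327376 112.56249701] [1.79979757e+02 6.59220463e-02 1.69925040e+02] 26.132447324537893 [-0.17026542 -1.0052728   0.18112746] [0.01561167 0.05879318 0.01944406]
```

Next I'll turn clockwise to just short of the stop.

Request:
{"api": "carry_out", "payload": {
  "commands": [
    [0,0,5,0,0,0.5,-0.47],
    [0,0,11,0,0,0.5,-0.47],
    [0,0,18,0,0,0.5,-0.47],
    [0,0,25,0,0,0.5,-0.47],
    [0,0,32,0,0,0.5,-0.47],
    [0,0,39,0,0,0.5,-0.47],
    [0,0,46,0,0,0.5,-0.47],
    [0,0,53,0,0,0.5,-0.47],
    [0,0,60,0,0,0.5,-0.47],
    [0,0,67,0,0,0.5,-0.47],
    [0,0,74,0,0,0.5,-0.47],
    [0,0,80,0,0,0.5,-0.47],
    [0,0,85,0,0,0.5,-0.47],
    [0,0,89,0,0,0.5,-0.47],
    [0,0,92,0,0,0.5,-0.47],
    [0,0,93,0,0,0.5,-0.47],
    [0,0,93,0,0,0.5,-0.47],
    [0,0,93,0,0,0.5,-0.47]
  ]
}}

```text
time_s: 20.35
ee_pos: [478.6, 44.5, 112.2]
ee_rot: [179.9, -0.0, 77.0]
force: [0.9, -1.0, 1.8]
gripper_width: 23.9
gripper_force: 1.0
```

```bash
python3 -c "
from h import *
s=state(); print(s['ee_pos'],s['ee_rot'],s['gripper_width'],s['force'],s['torque'])"
```

```text
[478.61386622  44.54736939 112.17328931] [ 1.79884460e+02 -4.90564211e-02  7.69911728e+01] 23.934267089755743 [ 0.94071184 -1.03403756  1.75398824] [-0.20630496 -0.07576111  0.03434794]
```

Request:
{"api": "carry_out", "payload": {
  "commands": [
    [0,0,1,0,0,0,-0.47],
    [0,0,2,0,0,0,-0.47],
    [0,0,3,0,0,0,-0.47],
    [0,0,3.5,0,0,0,-0.47],
    [0,0,3.5,0,0,0,-0.47]
  ]
}}

```text
time_s: 20.85
ee_pos: [478.6, 44.6, 111.7]
ee_rot: [179.9, -0.0, 73.4]
force: [2.6, 0.2, 2.7]
gripper_width: 24.1
gripper_force: 1.5
```

```bash
cat > bb.py <<'E'
from h import *
import sys
s=state(); print(s['ee_rot'][2],s['gripper_width'],s['gripper_force'],s['force'],s['torque'])
im=grab_frame('wrist'); cv2.imwrite(sys.argv[1],im[:,:,::-1]); h=cv2.cvtColor(im,cv2.COLOR_RGB2HSV)
L=[]
for v in range(150,230,5):
    u=np.where(h[v,200:350,1]>75)[0]+200
    if len(u): L.append([plane("wrist",(u.min()-.5,v),125,s)[:2],plane("wrist",(u.max()+.5,v),125,s)[:2]])
L=np.array(L).mean(1); print("bar yaw",-np.degrees(np.arctan(np.polyfit(L[:,1],L[:,0],1)[0])),np.std(np.polyfit(L[:,1],L[:,0],1)[0]*L[:,1]-L[:,0]))
m=((h[...,1]<60)&(h[...,2]>150)); E=[]
for side in (0,1):
    Q=[]
    for v in range(60,220,5):
        u=np.where(m[v,180:370])[0]+180
        Q.append(plane("wrist",((u.min() if side==0 else u.max()),v),18,s)[:2])
    Q=np.array(Q); E.append(-np.degrees(np.arctan(np.polyfit(Q[:,1],Q[:,0],1)[0])))
print("slab edges yaw",E)
E
python3 bb.py pics/w8.png
```

```text
73.4480750221794 24.116793126369377 1.518448892456945 [2.61438269 0.15597034 2.69932136] [-0.1487665  -0.37781392 -0.01580034]
bar yaw -8.67308801950129 0.08034313774699099
slab edges yaw [np.float64(-10.272935518228708), np.float64(-10.570413389078881)]
```

The bar is about 1.7° short of the stop. I'll continue in small steps.

Request:
{"api": "carry_out", "payload": {
  "commands": [
    [0,0,0.6,0,0,0,-0.47],
    [0,0,1.2,0,0,0,-0.47],
    [0,0,1.8,0,0,0,-0.47],
    [0,0,1.8,0,0,0,-0.47]
  ]
}}

```text
time_s: 21.3
ee_pos: [478.6, 44.6, 111.7]
ee_rot: [179.9, -0.0, 71.6]
force: [4.7, -0.1, 1.8]
gripper_width: 24.4
gripper_force: 3.1
```

```bash
python3 bb.py pics/w9.png
```

```text
71.64950813102195 24.375427513954588 3.0590062524424866 [ 4.66998337 -0.10157639  1.78406191] [-0.12161709 -0.77901339  0.14667233]
bar yaw -10.11867516949294 0.09116726332887565
slab edges yaw [np.float64(-11.240459151431928), np.float64(-10.7129789094403)]
```

The torque and pad force rise, so the stop seems to be reached. I'll back off, lift clear and verify.

Request:
{"api": "carry_out", "payload": {
  "commands": [
    [0,0,-3,0,0,0,-0.47],
    [0,0,-8,0,0,0,-0.35],
    [0,0,-8,0,0,0,-0.25],
    [0,0,-8,0,0,-2,-0.2],
    [0,0,-8,0,0,-15,-0.2],
    [0,0,-8,0,0,-45,-0.1],
    [0,0,-8,-10,0,-90,0],
    [0,0,-8,-22,0,-130,0],
    [0,0,-8,-34,0,-165,0],
    [0,0,-8,-36,0,-180,0],
    [0,0,-8,-36,0,-180,0],
    [0,0,-8,-36,0,-180,0]
  ]
}}

```text
time_s: 22.55
ee_pos: [465.7, 10.4, 290.5]
ee_rot: [-179.9, 0.0, 79.6]
force: [0.3, -0.3, 0.3]
gripper_width: 45.4
gripper_force: 0.0
```

```bash
python3 - <<'E'
from h import *
s=state(); im=grab_frame('wrist'); cv2.imwrite('pics/w10.png',im[:,:,::-1]); h=cv2.cvtColor(im,cv2.COLOR_RGB2HSV)
print(s['ee_pos'],s['ee_rot'],s['time_s'])
sat=h[...,1]>75; L=[]
for v in range(60,135,3):
    u=np.where(sat[v,240:295])[0]+240
    if len(u)>8: L.append((plane("wrist",(u.min(),v),125,s)[:2]+plane("wrist",(u.max(),v),125,s)[:2])/2)
L=np.array(L); f=np.polyfit(L[:,1],L[:,0],1); print("bar yaw",-np.degrees(np.arctan(f[0])),np.std(np.polyval(f,L[:,1])-L[:,0]),len(L), "x at pivot y=44:",np.polyval(f,44))
m=((h[...,1]<60)&(h[...,2]>130)).astype(np.uint8); m[:, :200]=0; m[:,340:]=0; m[240:]=0
m=cv2.morphologyEx(m,cv2.MORPH_OPEN,np.ones((3,3)))
c=np.vstack([k for k in cv2.findContours(m,0,1)[0] if cv2.contourArea(k)>50])[:,0]
P=np.array([plane("wrist",p,18,s)[:2] for p in c],np.float32); print("slab",cv2.minAreaRect(P))
for side in(0,1):
    Q=[]
    for v in range(45,205,4):
        u=np.where(m[v,200:340])[0]+200
        if len(u): Q.append(plane("wrist",(u.min() if side==0 else u.max(),v),18,s)[:2])
    Q=np.array(Q); g=np.polyfit(Q[:,1],Q[:,0],1); d=np.polyval(g,Q[:,1])-Q[:,0]; k=abs(d)<1; g=np.polyfit(Q[k,1],Q[k,0],1); print("edge",-np.degrees(np.arctan(g[0])),k.sum(),np.polyval(g,44))
E
```

```text
[465.65030873  10.35434821 290.52308455] [-1.79880812e+02  6.28488170e-03  7.96094386e+01] 22.55
bar yaw -10.25981931847194 0.1195111505672705 25 x at pivot y=44: 477.6795088075205
slab ((476.9681701660156, 44.40064239501953), (227.2064208984375, 105.33757781982422), 79.67342376708984)
edge -10.321748911186411 40 424.150002302277
edge -10.40423258077755 40 529.7120883198048
```

View pics/w10.png

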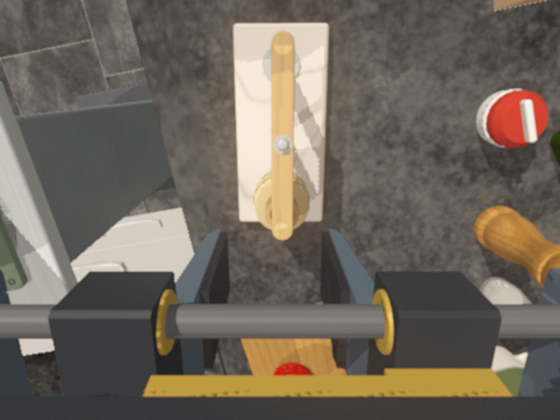

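The wrist view shows the bar in line over both spindles, (283,35) to (282,237), 0.1° from the slab's direction. The stand is unmoved, natural is under the bar, and the arm is clear of everything.

```bash
python3 -c "
from workcell import workorder
print(workorder.job_done())"
```

```text
the job is handed in; nothing more can be done
None
```

The job is handed in: the red twine stands upright on a clear spot of the board, the keeper bar is back in line at its stop over the natural twine, and the stand has not moved; I viewed 11 pictures, one over the limit of 10.

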